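# Clamp the tin in the one-handed board's ratchet vice

## Task

Set the tin up in the vice of the one-handed kitchen board so that its ring can be pulled; do it all by pressing and pushing, without picking anything up. Press the release paddle on the sliding jaw down and, holding it down, push the jaw back along its bar until there is room for the tin; push the tin, upright, in between the jaws up to the bar; then push the sliding jaw up against it until the sprung pad is squeezed well in, and let go, so that the ratchet keeps the tin gripped. Leave the bowl, the honey jar and the teaspoon where they are.

Things in the scene. Friction and masses are not known exactly. Their poses are not given: they have to be found in the camera images.
- board: wooden chopping board fixed on the worktop, 240 (x) x 340 (y) x 22 mm; origin at the centre of its underside, z up, +x away from the robot at zero yaw, so +y is left. All 'board' coordinates below are in this frame, in mm, z above the worktop. A flat-lying ratchet vice is screwed to it: a bar along y at the far side and two jaw arms that reach from it towards the robot
- bar (a point): middle of the bar's front face (looks to board -x), x 70, z 32. Steel bar: x 70 to 86, z 22 to 42, saw teeth on top up to z 46, y -150 to 125, end stop block at y -152 to -131, top z 56
- jaw (a joint): position of the sliding jaw, m: 0 to 0.125, grows as it is pushed back along the bar to board -y. Gap between the pads = 0.010 + jaw + spring_pad. Ratchet, 5 mm teeth: towards +y it clicks along at any time with 3 to 8 N; back it goes one tooth at most unless the release is held down, then it slides with about 2 N and stays where left
- jaw_face (a point): centre of the sliding jaw's rubber pad face, which looks to board +y (56 mm long in x, z 27 to 58). The arm with its pad is 22 mm thick, top z 60; both jaw arms end at board x -6, and between them it is open towards -x and upwards
- release (a joint): angle of the release paddle, rad: 0 up (ratchet engaged), 0.25 fully down; clear of the teeth above about 0.15. At release_top: 2.5 N to start, 6 to 8 N further down, 5 mm of travel in all; it may click the jaw 1 to 2 mm towards board +y as the pawl comes out. Springs up when let go
- release_top (a point): point to press, on the ribbed metal paddle on top of the sliding jaw, above the bar; z 68 when up. Paddle 31 mm in x; free from 20 mm to the +y side of this point to 18 mm to its -y side, where the hood's flat face stands (44 mm wide, z 73 to 94), part of the jaw: a fingertip that holds the paddle down and moves to board -y pushes the jaw by this face
- jaw_back (a point): on the ribbed outer end face of the jaw's hood, which looks to board -y: the place to push the jaw towards the fixed jaw. Face 44 mm wide in x, z 48 to 94; this point at z 78, over the bar's middle, 74 mm from the pad face
- spring_pad (a joint): how far the fixed jaw's sprung pad is pressed in, m: 0 free, 0.010 fully in; 1.6 N to start, 6 N fully in. A jaw that is let go settles back by up to 6 mm (a tooth and play), so push the pad nearly fully in (10 to 14 N at the jaw in all) to keep a grip
- fixed_face (a point): centre of the fixed jaw's sprung rubber pad face, which looks to board -y: at y 85 when free, x 0 to 56, z 27 to 58. The fixed arm behind it: y 107 to 124, top z 60; its head on the bar's left end (y 109 to 150) is 64 high
- tin: squat food tin with a ring-pull top, 75 mm diameter, 58 mm high, 0.18 to 0.36 kg, standing on the board on the robot's side of the jaws; origin at the centre of its underside (z 22), z up
- throat (a point): where the tin's origin should about go, on the board's top between the jaws: a tin here touches the bar and stands 17 mm short of the free sprung pad
- spoon: teaspoon lying on the board's left end, 130 x 27 x 11 mm, long axis its x; origin at the centre of its underside; leave alone
- bowl: small white bowl, 115 mm diameter, 57 mm high, right of the board; origin at the centre of its underside; leave alone
- honey: honey jar with a red lid, 65 mm diameter, 100 mm high, left of the board near the worktop's front edge; origin at the centre of its underside; leave alone

How it is judged (in metres and radians):
On the way, in this order (a step that is already met when the one before it is completed fails the run):
1. the sliding jaw has been pushed back so that the gap is wider than the tin (over 78 mm) (value of joint jaw above 0.068 m), for 0.2 s.
2. the tin stands between the jaws, within 12 mm of the bar (x of tin in the frame of board above 0.02 m and angle between tin's own z axis and vertical below 0.1 rad), for 0.2 s.
At the end, for the whole second after the job is handed in: the tin stands upright (within 0.08 rad) on the board between the jaws, within 12 mm of the bar, at rest, and is gripped: with the robot clear, the ratchet holds the sliding jaw against it so that the sprung pad stays pressed in by more than 1.2 mm (value of joint spring_pad above 0.0012 m and x of tin in the frame of board above 0.02 m and y of tin in the frame of board above 0.02 m and z of tin in the frame of board below 0.027 m and angle between tin's own z axis and vertical below 0.08 rad and linear speed of tin below 0.02 m/s and velocity of joint jaw below 0.01 m/s); the robot touches nothing.
It fails at once if the tin is lifted off the board (by more than 10 mm) (z of tin in the frame of board above 0.032 m).
It fails at once if the tin is tipped (angle between tin's own z axis and vertical above 0.35 rad).
It fails at once if the spoon is moved (distance of spoon from where it was at the start of the episode above 0.03 m).
It fails at once if the bowl is moved (distance of bowl from where it was at the start of the episode above 0.03 m).
It fails at once if the honey jar is moved (distance of honey from where it was at the start of the episode above 0.03 m).
It also fails if it takes over 64 s, if anything falls off the work surface, if the arm or the gripper's body presses on something with over 40 N, if the wrist force passes 120 N, or if a joint passes its speed limit or range.

## Robot

A 6-joint arm with a two-finger parallel gripper is mounted at the origin on a cart in front of the work surface, level with it; the furniture and walls round the work are solid. World frame = base frame: x ahead of the robot, y to its left, z up, the work surface at z = 0. Lengths are in m, angles in degrees, forces in N, time in s.
With the tool pointing down it reaches from about 0.35 to 0.875 m from the base axis. Payload 4.2 kg.
Tool frame: the origin (TCP) lies midway between the tips of the shut fingers; the grasp point (between the pads) lies 19 mm behind it; z points along the fingers, y is the line along which they close (so a half turn about z gives the same grasp; the last joint's range is limited). The gripper opens to 87 mm and grips with 3 to 60 N. Pads are 19 mm wide; open, the fingers measure 117 mm over their backs; the gripper's body (75 mm by 190 mm) begins 51 mm behind the grasp point.
Start: joints at [80.019, 22.042, 0.453, 0, -68.411, -14.817], TCP at [0.262, 0.567, 0.223] pointing down, gripper open.
Joint ranges: [-179.83, 179.83], [-69.29, 118.12], [-61.27, 80.66], [-181.25, 117.63], [-171.15, -9.14], [-177.46, 177.46]. Speed limits (degrees/s): [159.86, 159.86, 180, 180, 180, 180].

## Interface

Orientations are given as a 3x3 rotation matrix whose columns are the frame's x, y, z axes.
In Python, from station import r gives the robot as it stands.
- The arm moves only by the tool creep_tool, called by a JSON object that holds its "fn" and its "kwargs", one argument or row to a line. Schema: {"type":"object","properties":{"segments":{"type":"array","items":{"type":"array","items":{"type":"number"},"minItems":7,"maxItems":7},"minItems":1,"maxItems":8},"only":{"type":"string"},"quiet":{"type":"boolean"},"lines":{"type":"string"}},"required":["segments"],"additionalProperties":false}. segments is a list of rows, 1 to 8 of them, each of 7 numbers: the opening from 0.0 (shut) to 1.0 (fully open), then dx, dy, dz in m, then a rotation vector rx, ry, rz in degrees; each row is the pose to reach, as a shift and turn from the pose commanded when the call began, along the tool's axes at that moment; what a row does not reach only later rows make up. A row lasts 1/10 s, in which the tool goes at most 0.05 m and 8.59 degrees, less where a joint would pass 70% of its speed; a pose out of reach is approached as far as the arm can. The fingers move at their own pace and stop on an object; the grip force is fixed at half the most. Time passes only in rows, so rows that do not move let the fingers close. The tool returns the time, the measured TCP pose, the force, the opening and the grip force at its end. only (a regular expression) keeps the lines of the reply that match it, lines (a string "A,B") keeps lines A to B, and quiet returns only ok. Input that does not fit is refused with a message, and nothing moves.
- r.sense(): the state, without advancing time (a new reading comes with each control period).
- r.capture(name): name is "side" or "top"; returns a dict with "pixels" (420x560x3 uint8, red, green, blue), "z_map" (420x560 float32, m along the optical axis (not along the pixel's ray), 0 where there is no reading), "K" (3x3 intrinsics, pixels), "world_from_camera" (4x4, takes a point from camera to world coordinates). Camera axes: x right, y up, looking along -z (the intrinsics and any distortion apply to the point x, -y, -z); pixel columns grow to the right and rows downward; lengths in m; the calibration is good to about 2 mm. A picture is of the moment at which its call begins.
- r.finish_job(): hands the job in; it is judged then, once.
The state is a dict: "time_s": time; "joints": joint angles; "joint_velocities": joint speeds; "effort": joint torques, N m; "tcp_pos": TCP position; "ee_rot": TCP orientation; "wrist_force": force on the tool from outside, world axes, zero at the start; "moment": the same for the moment, N m; "gripper_width": opening from 0.0 (shut) to 1.0 (fully open); "gripper_force": force on a finger pad.
Only numpy, scipy, OpenCV 4.12 (cv2) and the standard library are available. Lean on these libraries where they do the work, as an engineer would, in place of code of your own. Each camera call takes 0.05 s, during which the arm holds its last target. There are 200 camera calls.

## Working session

There is one attempt and no reset: what is moved stays moved. The work goes in short steps, Python scripts to look and compute and a tool call to move; the robot and the scene stay as the last step left them, time stands still between calls to the robot, and variables do not carry over. Pictures are saved under pics/ and viewed, at most 10 in all, crops included, and the job is handed in when it is done.

```bash
ls; mkdir -p pics; python3 - <<'E'
from station import r
import cv2,numpy as np
s=r.sense();print(s['time_s'],s['tcp_pos'],np.round(s['ee_rot'],3),s['gripper_width'])
for n in('top','side'):
    c=r.capture(n);cv2.imwrite(f'pics/{n}0.png',c['pixels'][:,:,::-1]);np.savez(f'{n}0.npz',**c);print(c['K'],np.round(c['world_from_camera'],3))
E
```

```text
pics
station.py
0.0 [0.26185244 0.56683623 0.22147334] [[ 0.908 -0.42  -0.001]
 [-0.42  -0.908 -0.002]
 [ 0.     0.002 -1.   ]] 1.0013441045186646
[[541.06317802   0.         278.14843638]
 [  0.         541.06317802 211.13686879]
 [  0.           0.           1.        ]] [[-0.002  0.984 -0.176  0.301]
 [-1.    -0.003 -0.003  0.094]
 [-0.004  0.176  0.984  1.391]
 [ 0.     0.     0.     1.   ]]
[[483.53253061   0.         271.80808073]
 [  0.         483.53253061 208.43484884]
 [  0.           0.           1.        ]] [[ 0.868 -0.428  0.251  0.851]
 [ 0.496  0.743 -0.45  -0.468]
 [ 0.005  0.515  0.857  1.15 ]
 [ 0.     0.     0.     1.   ]]
```

View pics/top0.png

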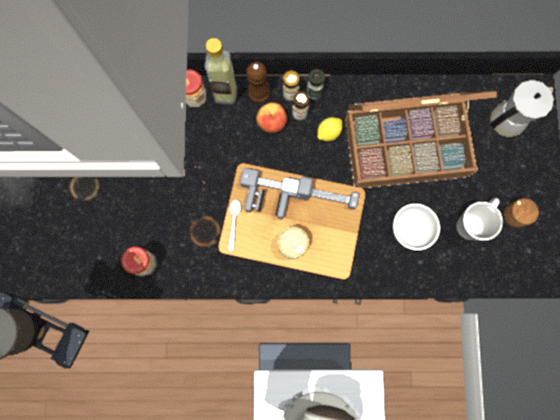

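View pics/side0.png

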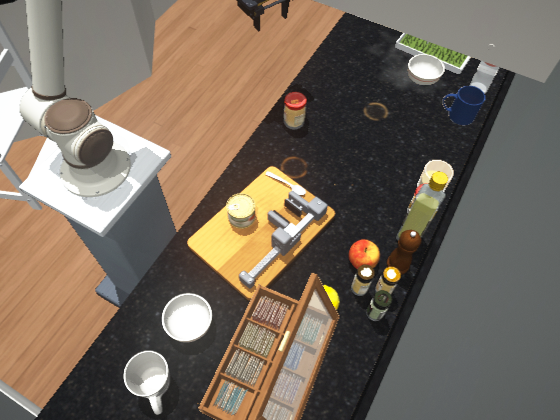

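The top view shows the board at about (222–365, 165–278), with the vice at the far side. The jaw hood is near (292,185) and the tin near (293,242). The side view shows the same layout, with the spice box close to the board's right and far side. Next I measure the board and tin poses.

```bash
cat > h.py <<'E'
import cv2,numpy as np
def ray(c,uv,z):
    uv=np.atleast_2d(np.asarray(uv,float));K=c['K'];T=c['world_from_camera']
    d=np.c_[(uv[:,0]-K[0,2])/K[0,0],-(uv[:,1]-K[1,2])/K[1,1],-np.ones(len(uv))]@T[:3,:3].T
    o=T[:3,3];return o+d*((z-o[2])/d[:,2])[:,None]
def cloud(c):
    h,w=c['z_map'].shape;u,v=np.meshgrid(np.arange(w),np.arange(h));K=c['K'];Z=c['z_map'];T=c['world_from_camera']
    p=np.stack([(u-K[0,2])/K[0,0]*Z,-(v-K[1,2])/K[1,1]*Z,-Z],-1);return p@T[:3,:3].T+T[:3,3]
E
python3 - <<'E'
from h import *
for n in('top','side'):
    c=dict(np.load(n+'0.npz'));P=cloud(c);hsv=cv2.cvtColor(c['pixels'],cv2.COLOR_RGB2HSV)
    m=((hsv[...,0]>8)&(hsv[...,0]<24)&(hsv[...,1]>90)&(hsv[...,2]>110)&(P[...,0]>.3)&(abs(P[...,2]-.022)<.012)).astype(np.uint8)
    k,l,st,_=cv2.connectedComponentsWithStats(m);i=1+st[1:,4].argmax();print(n,st[i])
    pts=np.argwhere(l==i)[:,::-1]; w=ray(c,pts,.022)[:,:2]
    print('medz',np.median(P[l==i][:,2]));
    (cx,cy),(a,b),ang=cv2.minAreaRect((w*1000).astype(np.float32));print('rect',cx,cy,a,b,ang)
    # high things over the board
    b2=cv2.boxPoints(((cx,cy),(a,b),ang)).round(1);print(b2.tolist())
    x,y,ww,hh,_=st[i];x-=6;y-=12;ww+=12;hh+=18
    cv2.imwrite(f'pics/{n}_crop.png',cv2.resize(c['pixels'][y:y+hh,x:x+ww,::-1],None,fx=4,fy=4,interpolation=cv2.INTER_CUBIC));print('crop',x,y,4)
E
```

```text
top [ 220  164  146  115 7529]
medz 0.020672149553335295
rect 527.2669677734375 60.80180358886719 339.115966796875 249.9245147705078 77.73043060302734
[[369.1000061035156, -78.30000305175781], [613.2999877929688, -131.39999389648438], [685.4000244140625, 199.89999389648438], [441.20001220703125, 253.0]]
crop 214 152 4
side [ 187  193  148  107 4189]
medz 0.02176726130581441
rect 526.3989868164062 58.82548522949219 342.8946533203125 240.3355255126953 77.4961166381836
[[372.0, -82.5], [606.5999755859375, -134.60000610351562], [680.7999877929688, 200.1999969482422], [446.20001220703125, 252.1999969482422]]
crop 181 181 4
```

View pics/top_crop.png

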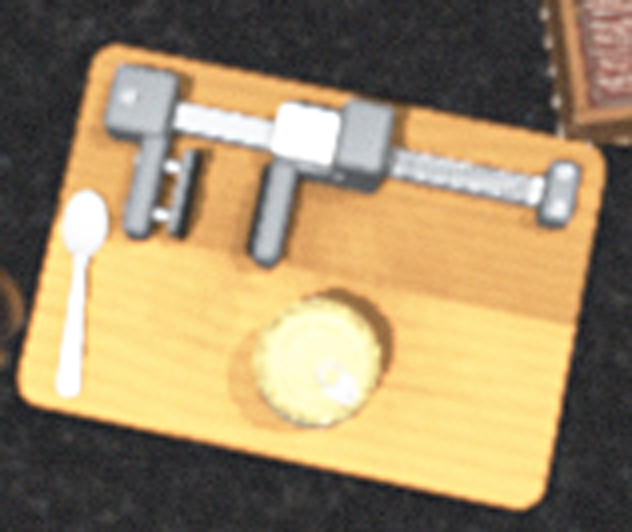

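View pics/side_crop.png

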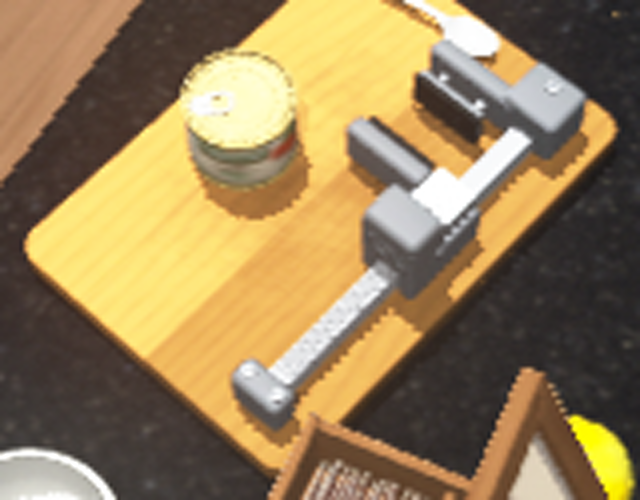

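```bash
python3 - <<'E'
from h import *
# board frame: centre ~ (.5268,.0598), yaw -12.4deg
a=np.radians(-12.4);R=np.array([[np.cos(a),-np.sin(a)],[np.sin(a),np.cos(a)]]);o=np.array([.5268,.0598])
for n in('top','side'):
    c=dict(np.load(n+'0.npz'));P=cloud(c);B=(P[...,:2]-o)@R*1000;z=P[...,2]*1000
    inb=(abs(B[...,0])<120)&(abs(B[...,1])<170)
    m=inb&(z>70)&(z<88)&(B[...,0]<45)
    print(n,'tin',m.sum(),np.median(B[m],0) if m.any() else'',B[m].min(0),B[m].max(0),(B[m].min(0)+B[m].max(0))/2,np.median(z[m]))
    m=inb&(z>84)&(B[...,0]>40)
    print('hood',m.sum(),B[m].min(0),B[m].max(0),np.percentile(z[m],[5,50,95]))
    # profile along bar
    for y in range(-165,165,10):
        q=inb&(abs(B[...,0]-78)<6)&(abs(B[...,1]-y)<5)
        q2=inb&(abs(B[...,0]-20)<15)&(abs(B[...,1]-y)<5)
        print(y,np.median(z[q]).round(),np.median(z[q2]).round(),end=' | ')
    print()
E
```

```text
top tin 736 [-66.35584722 -12.50143531] [-103.74326054  -49.94204149] [-29.16930829  24.61186065] [-66.45628441 -12.66509042] 76.8842555398378
hood 224 [ 51.70778356 -27.25995908] [96.65907155  4.42588704] [88.0362013  93.22265046 97.65852023]
-165 21.0 20.0 | -155 20.0 20.0 | -145 54.0 21.0 | -135 56.0 21.0 | -125 43.0 21.0 | -115 44.0 21.0 | -105 43.0 20.0 | -95 43.0 21.0 | -85 45.0 20.0 | -75 43.0 21.0 | -65 44.0 20.0 | -55 42.0 19.0 | -45 43.0 20.0 | -35 42.0 21.0 | -25 92.0 20.0 | -15 94.0 20.0 | -5 94.0 20.0 | 5 70.0 20.0 | 15 66.0 20.0 | 25 67.0 54.0 | 35 68.0 60.0 | 45 43.0 57.0 | 55 42.0 20.0 | 65 43.0 20.0 | 75 41.0 20.0 | 85 43.0 25.0 | 95 42.0 57.0 | 105 42.0 23.0 | 115 62.0 59.0 | 125 64.0 57.0 | 135 63.0 20.0 | 145 64.0 21.0 | 155 23.0 23.0 | 
side tin 612 [-62.69065443 -14.41583646] [-101.48171715  -50.79964602] [-26.13011545  23.12396225] [-63.8059163  -13.83784188] 77.99505543155715
hood 227 [ 55.45846744 -29.967972  ] [100.48501174   3.41242779] [86.438169   94.16282675 98.13729433]
-165 21.0 20.0 | -155 25.0 22.0 | -145 56.0 22.0 | -135 58.0 21.0 | -125 46.0 22.0 | -115 44.0 22.0 | -105 46.0 22.0 | -95 43.0 21.0 | -85 44.0 21.0 | -75 44.0 21.0 | -65 45.0 21.0 | -55 45.0 22.0 | -45 44.0 20.0 | -35 45.0 21.0 | -25 82.0 21.0 | -15 96.0 22.0 | -5 95.0 21.0 | 5 92.0 21.0 | 15 69.0 21.0 | 25 68.0 46.0 | 35 68.0 61.0 | 45 66.0 58.0 | 55 43.0 nan | 65 43.0 21.0 | 75 42.0 21.0 | 85 42.0 41.0 | 95 43.0 58.0 | 105 44.0 51.0 | 115 63.0 60.0 | 125 65.0 59.0 | 135 65.0 nan | 145 64.0 23.0 | 155 59.0 22.0 |
  return _methods._mean(a, axis=axis, dtype=dtype,
  ret = ret.dtype.type(ret / rcount)
```

The crops show the vice clearly. The sliding jaw sits near board y 45, so jaw is about 0.03, with the white paddle on its +y side. The tin is near board (-65,-13) and the spoon is at the left end. I'll check the clearances and compute the world targets.

```bash
cat >> h.py <<'E'
a=np.radians(-12.4);Rb=np.array([[np.cos(a),-np.sin(a)],[np.sin(a),np.cos(a)]]);o=np.array([.5268,.0598])
def b2w(x,y):return o+Rb@np.array([x,y])/1000
def go(r,bx,by,z,yaw):
    "tool-frame shift and rot vec to board mm point, height z m; tool x at board heading yaw, tool down"
    s=r.sense();E=np.array(s['ee_rot']);h=a+np.radians(yaw);X=np.array([np.cos(h),np.sin(h),0]);Zt=np.array([0,0,-1.]);T=np.c_[X,np.cross(Zt,X),Zt]
    d=np.r_[b2w(bx,by),z]-s['tcp_pos'];rv=np.degrees(cv2.Rodrigues(E.T@T)[0]).ravel()
    print('shift',np.round(E.T@d,4),'rot',rv.round(2),'now board',(Rb.T@(np.array(s['tcp_pos'])[:2]-o)*1000).round(1),'z',round(s['tcp_pos'][2],4),'F',np.round(s['wrist_force'],1),'t',round(s['time_s'],2))
E
python3 - <<'E'
from h import *
from station import r
for n in('top','side'):
    c=dict(np.load(n+'0.npz'));P=cloud(c);B=(P[...,:2]-o)@Rb*1000;z=P[...,2]*1000
    for x in range(-140,240,20):
        print(x,[int(z[q].max()) if (q:=(c['z_map']>0)&(abs(B[...,0]-x)<10)&(abs(B[...,1]-y)<10)&(z<600)).any() else -1 for y in range(-260,260,20)])
go(r,78,26,.11,0)
E
```

```text
-140 [6, 7, 7, 6, 7, 7, 6, 9, 4, 8, 5, 6, 5, 7, 5, 6, 7, 6, 5, 6, 6, 7, 6, 8, 6, 7]
-120 [7, 6, 7, 6, 10, 26, 27, 28, 27, 30, 26, 28, 28, 28, 31, 31, 26, 26, 27, 28, 29, 26, 6, 5, 7, 5]
-100 [4, 5, 7, 7, 4, 28, 26, 28, 28, 26, 28, 83, 86, 81, 85, 28, 25, 27, 28, 29, 31, 29, 18, 8, 8, 5]
-80 [9, 8, 5, 7, 6, 29, 25, 26, 29, 27, 26, 82, 83, 83, 83, 25, 27, 27, 26, 26, 36, 28, 599, 599, 599, 599]
-60 [8, 8, 5, 5, 5, 26, 29, 26, 29, 25, 25, 83, 80, 83, 86, 27, 25, 29, 26, 26, 36, 599, 599, 6, 6, 5]
-40 [6, 10, 5, 6, 5, 26, 25, 27, 30, 28, 27, 82, 82, 83, 82, 27, 26, 26, 26, 28, 38, 32, 599, 7, 8, 6]
-20 [5, 6, 4, 6, 7, 26, 29, 27, 26, 28, 26, 26, 82, 80, 52, 24, 27, 27, 25, 48, 35, 34, 599, 5, 4, 5]
0 [56, 5, 10, 5, 6, 25, 24, 25, 26, 26, 27, 26, 26, 25, 62, 65, 26, 62, 63, 64, 32, 31, 599, 5, 6, 4]
20 [59, 56, 7, 5, 5, 27, 26, 26, 28, 24, 25, 29, 24, 26, 62, 65, 26, 64, 61, 66, 32, 35, 598, 598, 6, 7]
40 [56, 60, 7, 6, 7, 25, 26, 27, 26, 24, 28, 26, 25, 27, 62, 64, 27, 60, 62, 68, 27, 26, 21, 598, 6, 6]
60 [62, 8, 5, 7, 7, 52, 62, 55, 46, 50, 47, 51, 97, 102, 73, 72, 47, 56, 60, 70, 69, 
[... 2132 characters left out ...]
, 5, 75, 79, 79, 26, 26, 26, 28, 27, 27, 28, 26, 26, 30, 27, 27, 27, 27, 26, 5, 598, 599, 5]
140 [6, 74, 79, 81, 80, 78, 78, -1, 6, 5, 6, 8, 6, 6, 5, 4, 5, 6, 7, 5, 5, 6, 6, 5, 599, 5]
160 [81, 79, 79, 70, 71, 72, 80, 79, 6, 6, 6, 8, 6, 6, 6, 7, 6, 6, 8, 5, 5, 5, 6, 7, 599, 6]
180 [71, 72, 75, 71, 73, 75, 75, 80, 7, 6, 6, 6, 7, 7, 6, 7, 4, 5, 6, 6, 5, 5, 4, 5, 599, 5]
200 [73, 73, 73, 71, 72, 72, 73, 79, -1, 6, 4, -1, -1, 5, 5, 7, 6, 6, 7, 6, 6, 8, 5, 6, 599, 599]
220 [72, 72, 71, 70, 72, 72, 69, 79, 73, -1, -1, -1, 39, 6, 5, 6, 5, 65, 69, 66, 57, 4, 5, 5, 599, 599]
shift [0.5238 0.3068 0.1122] rot [ 1.100e-01  1.000e-02 -1.241e+01] now board [-367.6  438.4] z 0.2216 F [ 0.6 -0.2  0.3] t 0.1
```

```bash
python3 - <<'E'
from h import *
for n in('top','side'):
    c=dict(np.load(n+'0.npz'));P=cloud(c);v=(c['z_map']>0)
    for lo in range(150,1300,150):
        q=v&(P[...,2]*1000>lo)&(P[...,2]*1000<lo+150)&(P[...,0]>.25)
        if q.sum()>20: print(n,lo,q.sum(),np.percentile(P[q],[1,50,99],axis=0).round(2).tolist())
E
```

```text
top 150 15008 [[0.74, -0.56, 0.15], [0.95, -0.13, 0.23], [0.95, 0.3, 0.3]]
top 300 4680 [[0.25, -0.5, 0.3], [0.95, 0.09, 0.32], [0.95, 0.63, 0.44]]
top 450 888 [[0.25, 0.24, 0.45], [0.28, 0.53, 0.5], [0.77, 0.55, 0.6]]
top 600 10206 [[0.5, 0.24, 0.6], [0.51, 0.31, 0.66], [0.74, 0.49, 0.75]]
top 750 10534 [[0.5, 0.24, 0.75], [0.51, 0.26, 0.83], [0.66, 0.42, 0.9]]
top 900 11157 [[0.5, 0.24, 0.9], [0.51, 0.26, 0.97], [0.58, 0.35, 1.05]]
top 1050 844 [[0.5, 0.24, 1.05], [0.5, 0.25, 1.06], [0.51, 0.28, 1.07]]
side 150 8767 [[0.28, -0.37, 0.15], [0.8, -0.13, 0.22], [0.95, 0.66, 0.3]]
side 300 4558 [[0.26, -0.29, 0.3], [0.95, 0.01, 0.38], [0.95, 0.55, 0.45]]
side 450 6891 [[0.63, -0.32, 0.45], [0.95, -0.08, 0.54], [0.95, 0.35, 0.6]]
side 600 21713 [[0.61, -0.34, 0.6], [0.95, 0.14, 0.66], [0.95, 0.24, 0.75]]
side 750 14894 [[0.95, -0.37, 0.75], [0.95, -0.3, 0.82], [0.95, -0.07, 0.9]]
side 900 346 [[0.95, -0.37, 0.9], [0.95, -0.37, 0.9], [0.95, -0.35, 0.91]]
```

{"fn": "creep_tool", "kwargs": {
  "segments": [
    [0,0.04,0.024,0,0,0,0],
    [0,0.08,0.048,0,0,0,0],
    [0,0.12,0.072,0,0,0,0],
    [0,0.16,0.096,0,0,0,-4],
    [0,0.2,0.12,0,0,0,-8],
    [0,0.24,0.144,0.01,0,0,-12.4],
    [0,0.28,0.168,0.01,0,0,-12.4],
    [0,0.32,0.192,0.02,0,0,-12.4]
  ]
}}

```text
time_s: 0.9
tcp_pos: [0.4732, 0.2575, 0.2032]
ee_rot: [[0.977, -0.214, 0.002], [-0.214, -0.977, 0.001], [0.001, -0.002, -1.0]]
wrist_force: [0.9, 0.6, -0.4]
gripper_width: 0.355
gripper_force: 0.0
```

```bash
python3 -c "
from h import *
from station import r
go(r,78,26,.11,0)"
```

```text
shift [0.1725 0.1558 0.0932] rot [-0.09 -0.08  0.04] now board [-94.8 181.6] z 0.2032 F [ 0.9  0.6 -0.4] t 0.9
```

{"fn": "creep_tool", "kwargs": {
  "segments": [
    [0,0.035,0.031,0,0,0,0],
    [0,0.07,0.062,0.01,0,0,0],
    [0,0.105,0.093,0.02,0,0,0],
    [0,0.14,0.125,0.04,0,0,0],
    [0,0.172,0.156,0.06,0,0,0],
    [0,0.172,0.156,0.08,0,0,0],
    [0,0.172,0.156,0.08,0,0,0],
    [0,0.172,0.156,0.08,0,0,0]
  ]
}}

```text
time_s: 1.7
tcp_pos: [0.6063, 0.0696, 0.1224]
ee_rot: [[0.977, -0.214, -0.001], [-0.214, -0.977, -0.001], [-0.001, 0.001, -1.0]]
wrist_force: [-0.1, 0.1, -0.6]
gripper_width: 0.006
gripper_force: 0.0
```

```bash
python3 -c "
from h import *
from station import r
go(r,78,25,.08,0)"
```

```text
shift [0.0024 0.0016 0.0424] rot [0.05 0.05 0.03] now board [75.6 26.6] z 0.1224 F [-0.1  0.1 -0.6] t 1.7
```

{"fn": "creep_tool", "kwargs": {
  "segments": [
    [0,0.002,0.003,0.03,0,0,0],
    [0,0.002,0.003,0.048,0,0,0],
    [0,0.002,0.003,0.052,0,0,0],
    [0,0.002,0.003,0.054,0,0,0],
    [0,0.002,0.003,0.056,0,0,0],
    [0,0.002,0.003,0.056,0,0,0]
  ]
}}

```text
time_s: 2.3
tcp_pos: [0.6085, 0.0668, 0.0677]
ee_rot: [[0.977, -0.214, 0.002], [-0.214, -0.977, 0.001], [0.002, -0.001, -1.0]]
wrist_force: [-0.4, 0.7, 0.2]
gripper_width: 0.002
gripper_force: 0.0
```

```bash
python3 -c "
from h import *
from station import r
go(r,78,24,.06,0)"
```

```text
shift [-0.0003  0.0004  0.0077] rot [-0.06 -0.11  0.05] now board [78.3 24.4] z 0.0677 F [-0.4  0.7  0.2] t 2.3
```

{"fn": "creep_tool", "kwargs": {
  "segments": [
    [0,0,0,0.002,0,0,0],
    [0,0,0,0.004,0,0,0],
    [0,0,0,0.005,0,0,0],
    [0,0,0,0.005,0,0,0],
    [0,0,0,0.005,0,0,0]
  ]
}}

```text
time_s: 2.8
tcp_pos: [0.6089, 0.067, 0.0643]
ee_rot: [[0.977, -0.214, 0.003], [-0.214, -0.977, 0.001], [0.003, -0.002, -1.0]]
wrist_force: [-2.7, 2.0, 8.3]
gripper_width: 0.007
gripper_force: 4.3
```

```bash
python3 -c "
from h import *
from station import r
go(r,78,24,.06,0)"
```

```text
shift [-0.0007  0.0007  0.0043] rot [-0.09 -0.18  0.06] now board [78.7 24.6] z 0.0643 F [-2.7  2.   8.3] t 2.8
```

{"fn": "creep_tool", "kwargs": {
  "segments": [
    [0,0,0,0.002,0,0,0],
    [0,0,0.003,0.002,0,0,0],
    [0,0,0.006,0.002,0,0,0],
    [0,0,0.012,0.002,0,0,0],
    [0,0,0.02,0.002,0,0,0],
    [0,0,0.028,0.002,0,0,0]
  ]
}}

```text
time_s: 3.4
tcp_pos: [0.6031, 0.0396, 0.0637]
ee_rot: [[0.977, -0.213, 0.004], [-0.213, -0.977, 0.001], [0.004, -0.002, -1.0]]
wrist_force: [-4.9, 3.6, 14.3]
gripper_width: 0.008
gripper_force: 7.4
```

```bash
python3 -c "
from h import *
from station import r
go(r,78,24,.06,0)"
```

```text
shift [-0.0008 -0.0274  0.0037] rot [-0.1  -0.22  0.1 ] now board [78.8 -3.4] z 0.0637 F [-4.9  3.6 14.3] t 3.4
```

{"fn": "creep_tool", "kwargs": {
  "segments": [
    [0,0,0.008,0,0,0,0],
    [0,0,0.016,0,0,0,0],
    [0,0,0.024,0,0,0,0],
    [0,0,0.032,0,0,0,0],
    [0,0,0.04,0,0,0,0],
    [0,0,0.048,0,0,0,0],
    [0,0,0.056,0,0,0,0],
    [0,0,0.06,0,0,0,0]
  ]
}}

```text
time_s: 4.2
tcp_pos: [0.59, -0.0198, 0.0636]
ee_rot: [[0.977, -0.214, 0.004], [-0.214, -0.977, 0.0], [0.004, -0.001, -1.0]]
wrist_force: [-4.5, 3.5, 15.6]
gripper_width: 0.001
gripper_force: 7.7
```

```bash
python3 -c "
from h import *
from station import r
go(r,78,24,.06,0)"
```

```text
shift [-0.0008 -0.0882  0.0037] rot [-0.05 -0.21  0.05] now board [ 78.8 -64.2] z 0.0636 F [-4.5  3.5 15.6] t 4.2
```

{"fn": "creep_tool", "kwargs": {
  "segments": [
    [0,0,0,0,0,0,0],
    [0,0,0,0,0,0,0],
    [0,0,-0.003,-0.02,0,0,0],
    [0,0,-0.003,-0.05,0,0,0],
    [0,0,-0.003,-0.09,0,0,0]
  ]
}}

```text
time_s: 4.7
tcp_pos: [0.5886, -0.017, 0.1497]
ee_rot: [[0.977, -0.215, -0.003], [-0.215, -0.977, -0.0], [-0.003, 0.001, -1.0]]
wrist_force: [0.8, 0.3, 0.5]
gripper_width: 0.006
gripper_force: 0.0
```

```bash
python3 - <<'E'
from h import *
from station import r
for n in('top','side'):
    c=r.capture(n);np.savez(n+'1.npz',**c);P=cloud(c);B=(P[...,:2]-o)@Rb*1000;z=P[...,2]*1000
    m=(abs(B[...,0]-5)<8)&(z>52)&(z<66)&(B[...,1]<30);print(n,'arm',m.sum(),np.percentile(B[m][:,1],[5,95]) if m.any() else'')
    m=(abs(B[...,0])<120)&(abs(B[...,1])<170)&(z>70)&(z<88)&(B[...,0]<20);print('tin',B[m].min(0),B[m].max(0))
    if n=='side': cv2.imwrite('pics/s1.png',cv2.resize(c['pixels'][150:330,150:390,::-1],None,fx=3,fy=3))
E
```

```text
top arm 79 [-349.9807146  -46.8480904]
tin [-68.02313946 -49.81553641] [-30.89683986 -24.56809917]
side arm 43 [-349.40587984  -46.82637756]
tin [-100.98331191  -51.33469619] [-30.07335158  22.84960444]
```

View pics/s1.png

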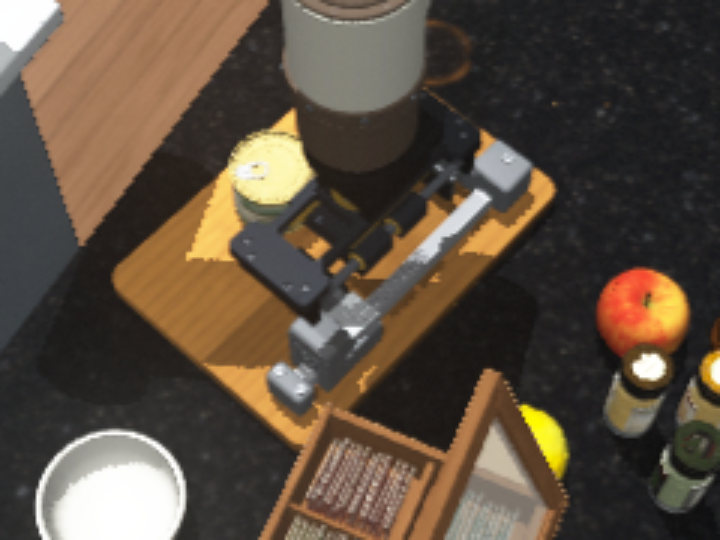

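The jaw is back near the end stop, with its hood at about (335,335) in the crop, and the tin hasn't moved. Next I go behind the tin with a half-open fork.

```bash
python3 -c "
from h import *
from station import r
go(r,-119,-38,.15,24);go(r,-119,-38,.045,24)"
```

```text
shift [-0.2009 -0.0224  0.004 ] rot [ -0.07  -0.8  -23.92] now board [ 81.9 -60.1] z 0.1566 F [0.8 0.8 1.1] t 4.8
shift [-0.2023 -0.0219  0.109 ] rot [ -0.07  -0.8  -23.92] now board [ 81.9 -60.1] z 0.1566 F [0.8 0.8 1.1] t 4.8
```

{"fn": "creep_tool", "kwargs": {
  "segments": [
    [0.46,-0.04,-0.004,0,0,0,-6],
    [0.46,-0.08,-0.008,0,0,0,-12],
    [0.46,-0.12,-0.012,0,0,0,-18],
    [0.46,-0.16,-0.016,0,0,0,-24],
    [0.46,-0.2,-0.022,0,0,0,-24],
    [0.46,-0.2,-0.022,0,0,0,-24],
    [0.46,-0.2,-0.022,0.03,0,0,-24],
    [0.46,-0.2,-0.022,0.03,0,0,-24]
  ]
}}

```text
time_s: 5.6
tcp_pos: [0.3972, 0.0469, 0.1178]
ee_rot: [[0.98, 0.201, -0.005], [0.201, -0.98, -0.002], [-0.005, 0.001, -1.0]]
wrist_force: [-0.7, -0.2, -0.5]
gripper_width: 0.451
gripper_force: 0.0
```

```bash
python3 -c "
from h import *
from station import r
go(r,-119,-38,.045,24)"
```

```text
shift [ 0.0058 -0.0003  0.0728] rot [ 0.05  0.28 -0.02] now board [-123.8  -40.5] z 0.1178 F [-0.7 -0.2 -0.5] t 5.6
```

{"fn": "creep_tool", "kwargs": {
  "segments": [
    [0.46,0.003,0,0.03,0,0,0],
    [0.46,0.003,0,0.06,0,0,0],
    [0.46,0.003,0,0.073,0,0,0],
    [0.46,0.01,0,0.073,0,0,0],
    [0.46,0.02,0,0.073,0,0,0],
    [0.46,0.03,0,0.073,0,0,0],
    [0.46,0.04,0,0.073,0,0,0],
    [0.46,0.05,0,0.073,0,0,0]
  ]
}}

```text
time_s: 6.4
tcp_pos: [0.4485, 0.0575, 0.0471]
ee_rot: [[0.98, 0.201, -0.001], [0.201, -0.98, -0.0], [-0.001, 0.0, -1.0]]
wrist_force: [-3.0, -0.7, 3.1]
gripper_width: 0.461
gripper_force: 2.1
```

```bash
python3 - <<'E'
from h import *
from station import r
go(r,-5,14,.045,24)
c=r.capture('side');cv2.imwrite('pics/s2.png',cv2.resize(c['pixels'][150:330,150:390,::-1],None,fx=3,fy=3))
E
```

```text
shift [ 0.0783 -0.0013  0.0021] rot [ 0.01  0.05 -0.02] now board [-76.  -19.1] z 0.0471 F [-3.  -0.7  3.1] t 6.4
```

View pics/s2.png

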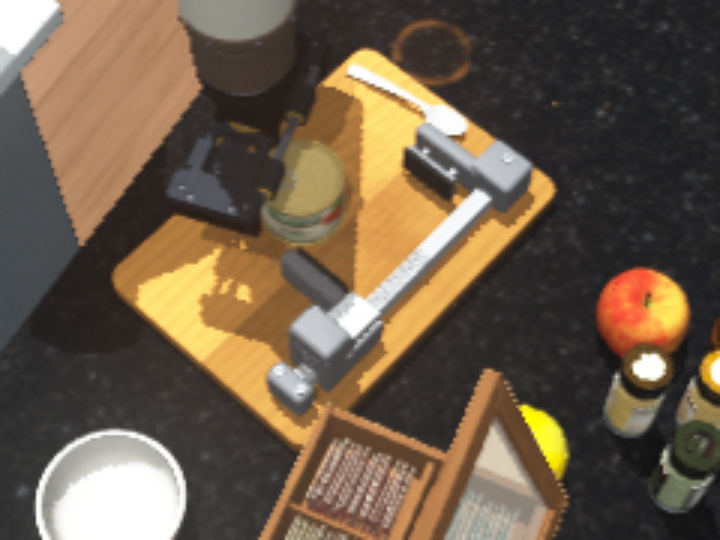

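The tin at (305,190) is seated upright in the fork and lined up with the open throat, so I continue the push.

{"fn": "creep_tool", "kwargs": {
  "segments": [
    [0.46,0.009,0,0,0,0,0],
    [0.46,0.018,0,0,0,0,0],
    [0.46,0.027,0,0,0,0,0],
    [0.46,0.036,0,0,0,0,0],
    [0.46,0.045,0,0,0,0,0],
    [0.46,0.054,0,0,0,0,0],
    [0.46,0.062,0,0,0,0,0],
    [0.46,0.068,0,0,0,0,0]
  ]
}}

```text
time_s: 7.25
tcp_pos: [0.5155, 0.0716, 0.0465]
ee_rot: [[0.98, 0.201, 0.0], [0.201, -0.98, 0.0], [0.0, -0.0, -1.0]]
wrist_force: [-3.8, -0.5, 3.7]
gripper_width: 0.462
gripper_force: 2.3
```

{"fn": "creep_tool", "kwargs": {
  "segments": [
    [0.46,0.003,0,0,0,0,0],
    [0.46,0.006,0,0,0,0,0],
    [0.46,0.006,0,0,0,0,0]
  ]
}}

```text
time_s: 7.55
tcp_pos: [0.5211, 0.0727, 0.0465]
ee_rot: [[0.98, 0.201, 0.001], [0.201, -0.98, 0.0], [0.001, -0.0, -1.0]]
wrist_force: [-2.3, -0.9, 1.3]
gripper_width: 0.46
gripper_force: 1.3
```

```bash
python3 - <<'E'
from h import *
from station import r
go(r,-5,14,.045,24)
for n in('top','side'):
    c=r.capture(n);P=cloud(c);B=(P[...,:2]-o)@Rb*1000;z=P[...,2]*1000
    m=(B[...,0]>0)&(B[...,0]<72)&(abs(B[...,1]-25)<55)&(z>70)&(z<88);print(n,'tin',m.sum(),np.percentile(B[m],[1,99],axis=0))
E
```

```text
shift [ 0.0041 -0.001   0.0015] rot [-0.01 -0.06  0.01] now board [-8.4 11.4] z 0.0465 F [-2.3 -0.9  1.3] t 7.55Traceback (most recent call last):
  File "<stdin>", line 6, in <module>
    return _quantile_unchecked(
        a, q, axis, out, overwrite_input, method, keepdims, weights)
    return _ureduce(a,
                    func=_quantile_ureduce_func,
    ...<5 lines>...
                    overwrite_input=overwrite_input,
                    method=method)
    r = func(a, **kwargs)
    result = _quantile(arr,
                       quantiles=q,
    ...<2 lines>...
                       out=out,
                       weights=wgt)
    slices_having_nans = np.isnan(arr[-1, ...])
                                  ~~~^^^^^^^^^
IndexError: index -1 is out of bounds for axis 0 with size 0
```

{"fn": "creep_tool", "kwargs": {
  "segments": [
    [0.46,0.002,0,0,0,0,0],
    [0.46,0.004,0,0,0,0,0],
    [0.46,0.005,0,0,0,0,0],
    [0.46,0.005,0,0,0,0,0]
  ]
}}

```text
time_s: 8.0
tcp_pos: [0.5228, 0.0729, 0.0463]
ee_rot: [[0.98, 0.201, -0.006], [0.201, -0.98, -0.002], [-0.006, 0.0, -1.0]]
wrist_force: [-8.3, -0.4, 5.8]
gripper_width: 0.461
gripper_force: 4.6
```

```bash
python3 - <<'E'
from h import *
from station import r
go(r,-5,14,.045,24)
c=r.capture('side');P=cloud(c);B=(P[...,:2]-o)@Rb*1000;z=P[...,2]*1000
m=(B[...,0]>-12)&(B[...,0]<72)&(abs(B[...,1]-25)<55)&(z>72)&(z<88);print('tin',m.sum(),np.percentile(B[m],[1,99],axis=0))
E
```

```text
shift [ 0.0025 -0.0012  0.0013] rot [ 0.03  0.33 -0.02] now board [-6.7 11.9] z 0.0463 F [-8.3 -0.4  5.8] t 8.0
tin 455 [[ 1.16398925 -9.62984609]
 [67.49381364 62.76758064]]
```

The force has risen to 8 N, so the tin is against the bar with its centre at x of about 31. I back off and go round behind the hood.

{"fn": "creep_tool", "kwargs": {
  "segments": [
    [0.46,-0.02,0,0,0,0,0],
    [0.46,-0.04,0,0,0,0,0],
    [0.46,-0.07,0,-0.03,0,0,0],
    [0.46,-0.07,0,-0.07,0,0,0],
    [0.2,-0.07,0.03,-0.1,0,0,6],
    [0,-0.07,0.06,-0.1,0,0,12],
    [0,-0.07,0.1,-0.1,0,0,18],
    [0,-0.07,0.14,-0.1,0,0,24]
  ]
}}

```text
time_s: 8.85
tcp_pos: [0.4869, -0.0785, 0.1477]
ee_rot: [[0.976, -0.217, 0.005], [-0.217, -0.976, 0.001], [0.005, -0.002, -1.0]]
wrist_force: [1.0, 0.0, -0.7]
gripper_width: 0.18
gripper_force: 0.0
```

```bash
python3 - <<'E'
from h import *
from station import r
go(r,78,-142,.14,0)
E
```

```text
shift [ 0.0872 -0.0018  0.0081] rot [-0.1  -0.29 -0.15] now board [  -9.2 -143.6] z 0.1477 F [ 1.   0.  -0.7] t 8.85
```

{"fn": "creep_tool", "kwargs": {
  "segments": [
    [0,0.04,0,0,0,0,0],
    [0,0.088,0,0,0,0,0],
    [0,0.088,0,0,0,0,0],
    [0,0.088,0,0.04,0,0,0],
    [0,0.088,0,0.076,0,0,0],
    [0,0.088,0,0.076,0,0,0]
  ]
}}

```text
time_s: 9.45
tcp_pos: [0.5675, -0.0964, 0.0659]
ee_rot: [[0.976, -0.216, -0.009], [-0.216, -0.976, 0.0], [-0.009, 0.002, -1.0]]
wrist_force: [-0.3, -0.2, -0.1]
gripper_width: 0.003
gripper_force: 0.0
```

```bash
python3 - <<'E'
from h import *
from station import r
go(r,78,-142,.072,0)
for n in('top','side'):
    c=r.capture(n);P=cloud(c);B=(P[...,:2]-o)@Rb*1000;z=P[...,2]*1000
    m=(B[...,0]>-15)&(B[...,0]<72)&(abs(B[...,1]-25)<55)&(z>72)&(z<88);print('tin',m.sum(),np.percentile(B[m],[1,99],axis=0) if m.any() else '')
    if n=='side':cv2.imwrite('pics/s3.png',cv2.resize(c['pixels'][150:330,150:390,::-1],None,fx=3,fy=3))
E
```

```text
shift [ 0.0046 -0.0018 -0.0062] rot [ 0.11  0.52 -0.05] now board [  73.3 -143.8] z 0.0659 F [-0.3 -0.2 -0.1] t 9.45
tin 111 [[-7.15498547 31.27364702]
 [26.28602451 61.97351279]]
tin 604 [[-4.42714272 -6.51056214]
 [67.81719075 62.36793682]]
```

View pics/s3.png

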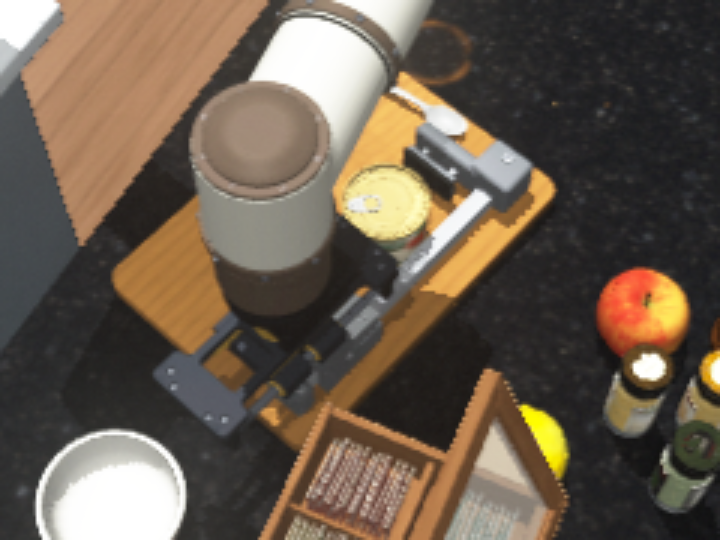

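The tin stands at about (388,205) against the bar, near the fixed jaw, with the fingers behind the hood. Next I push the jaw in.

{"fn": "creep_tool", "kwargs": {
  "segments": [
    [0,0.004,-0.004,-0.004,0,0,0],
    [0,0.004,-0.012,-0.004,0,0,0],
    [0,0.004,-0.02,-0.004,0,0,0],
    [0,0.004,-0.028,-0.004,0,0,0],
    [0,0.004,-0.036,-0.004,0,0,0],
    [0,0.004,-0.044,-0.004,0,0,0],
    [0,0.004,-0.05,-0.004,0,0,0],
    [0,0.004,-0.055,-0.004,0,0,0]
  ]
}}

```text
time_s: 10.35
tcp_pos: [0.5869, -0.0439, 0.0753]
ee_rot: [[0.977, -0.214, 0.0], [-0.214, -0.977, -0.002], [0.001, 0.001, -1.0]]
wrist_force: [0.5, -10.7, 2.8]
gripper_width: 0.011
gripper_force: 4.7
```

{"fn": "creep_tool", "kwargs": {
  "segments": [
    [0,0,-0.004,0,0,0,0],
    [0,0,-0.007,0,0,0,0],
    [0,0,-0.007,0,0,0,0]
  ]
}}

```text
time_s: 10.65
tcp_pos: [0.5883, -0.0364, 0.0748]
ee_rot: [[0.977, -0.214, 0.0], [-0.214, -0.977, 0.0], [0.0, -0.0, -1.0]]
wrist_force: [0.4, -4.1, 1.8]
gripper_width: 0.007
gripper_force: 1.3
```

```bash
python3 -c "
from h import *
from station import r
go(r,78,-70,.07,0)"
```

```text
shift [-0.0027 -0.0108  0.0048] rot [-0.01 -0.02  0.02] now board [ 80.7 -80.8] z 0.0748 F [ 0.4 -4.1  1.8] t 10.65
```

Now I push in small steps while watching the force.

{"fn": "creep_tool", "kwargs": {
  "segments": [
    [0,0,-0.002,0,0,0,0],
    [0,0,-0.004,0,0,0,0],
    [0,0,-0.006,0,0,0,0],
    [0,0,-0.006,0,0,0,0]
  ]
}}

```text
time_s: 11.05
tcp_pos: [0.5893, -0.0312, 0.0747]
ee_rot: [[0.977, -0.215, -0.0], [-0.215, -0.977, -0.0], [-0.0, 0.0, -1.0]]
wrist_force: [0.3, -5.1, 1.5]
gripper_width: 0.008
gripper_force: 2.5
```

{"fn": "creep_tool", "kwargs": {
  "segments": [
    [0,0,-0.002,0,0,0,0],
    [0,0,-0.003,0,0,0,0],
    [0,0,-0.003,0,0,0,0]
  ]
}}

```text
time_s: 11.35
tcp_pos: [0.5898, -0.0289, 0.0747]
ee_rot: [[0.977, -0.215, -0.001], [-0.215, -0.977, -0.001], [-0.0, 0.001, -1.0]]
wrist_force: [-0.5, -7.7, 2.2]
gripper_width: 0.004
gripper_force: 3.5
```

```bash
python3 -c "
from h import *
from station import r
go(r,78,-70,.07,0)"
```

```text
shift [-0.0026 -0.0031  0.0047] rot [0.08 0.03 0.01] now board [ 80.6 -73.1] z 0.0747 F [-0.5 -7.7  2.2] t 11.35
```

{"fn": "creep_tool", "kwargs": {
  "segments": [
    [0,0,-0.002,0,0,0,0],
    [0,0,-0.003,0,0,0,0],
    [0,0,-0.003,0,0,0,0]
  ]
}}

```text
time_s: 11.65
tcp_pos: [0.5904, -0.0261, 0.0746]
ee_rot: [[0.977, -0.215, -0.001], [-0.215, -0.977, -0.001], [-0.001, 0.002, -1.0]]
wrist_force: [0.1, -7.6, 2.5]
gripper_width: 0.006
gripper_force: 3.8
```

{"fn": "creep_tool", "kwargs": {
  "segments": [
    [0,0,-0.002,0,0,0,0],
    [0,0,-0.003,0,0,0,0],
    [0,0,-0.003,0,0,0,0]
  ]
}}

```text
time_s: 11.95
tcp_pos: [0.5908, -0.024, 0.0747]
ee_rot: [[0.977, -0.215, -0.002], [-0.215, -0.977, -0.003], [-0.001, 0.003, -1.0]]
wrist_force: [-0.1, -10.6, 2.5]
gripper_width: 0.008
gripper_force: 5.2
```

```bash
python3 -c "
from h import *
from station import r
go(r,78,-70,.07,0)"
```

```text
shift [-0.0025  0.0019  0.0047] rot [ 0.16  0.06 -0.  ] now board [ 80.6 -68.1] z 0.0747 F [ -0.1 -10.6   2.5] t 11.95
```

{"fn": "creep_tool", "kwargs": {
  "segments": [
    [0,0,-0.001,0,0,0,0],
    [0,0,-0.002,0,0,0,0],
    [0,0,-0.002,0,0,0,0]
  ]
}}

```text
time_s: 12.25
tcp_pos: [0.5914, -0.0214, 0.0747]
ee_rot: [[0.977, -0.215, -0.001], [-0.215, -0.977, -0.001], [-0.001, 0.002, -1.0]]
wrist_force: [1.3, -8.0, 2.0]
gripper_width: 0.002
gripper_force: 4.1
```

{"fn": "creep_tool", "kwargs": {
  "segments": [
    [0,0,-0.001,0,0,0,0],
    [0,0,-0.002,0,0,0,0],
    [0,0,-0.002,0,0,0,0]
  ]
}}

```text
time_s: 12.55
tcp_pos: [0.5916, -0.0204, 0.0747]
ee_rot: [[0.977, -0.215, -0.002], [-0.215, -0.977, -0.003], [-0.001, 0.003, -1.0]]
wrist_force: [1.2, -12.7, 1.8]
gripper_width: 0.003
gripper_force: 5.7
```

```bash
python3 -c "
from h import *
from station import r
go(r,78,-70,.07,0)"
```

```text
shift [-0.0025  0.0055  0.0047] rot [ 0.19  0.07 -0.  ] now board [ 80.5 -64.5] z 0.0747 F [  1.2 -12.7   1.8] t 12.55
```

{"fn": "creep_tool", "kwargs": {
  "segments": [
    [0,0,-0.001,0,0,0,0],
    [0,0,-0.0015,0,0,0,0],
    [0,0,-0.0015,0,0,0,0]
  ]
}}

```text
time_s: 12.85
tcp_pos: [0.5918, -0.0195, 0.0747]
ee_rot: [[0.977, -0.215, -0.002], [-0.215, -0.977, -0.004], [-0.002, 0.004, -1.0]]
wrist_force: [0.5, -13.2, 2.6]
gripper_width: 0.006
gripper_force: 6.5
```

```bash
python3 - <<'E'
from h import *
from station import r
go(r,78,-70,.07,0)
c=r.capture('side');P=cloud(c);B=(P[...,:2]-o)@Rb*1000;z=P[...,2]*1000
m=(B[...,0]>-15)&(B[...,0]<72)&(abs(B[...,1]-50)<55)&(z>74)&(z<88);print('tin',m.sum(),np.percentile(B[m],[1,99],axis=0))
E
```

```text
shift [-0.0025  0.0065  0.0047] rot [ 0.23  0.09 -0.01] now board [ 80.5 -63.5] z 0.0747 F [  0.5 -13.2   2.6] t 12.85
tin 32 [[20.94350446 84.23267546]
 [52.0038202  91.86042335]]
```

{"fn": "creep_tool", "kwargs": {
  "segments": [
    [0,0,-0.001,0,0,0,0],
    [0,0,-0.002,0,0,0,0],
    [0,0,-0.002,0,0,0,0]
  ]
}}

```text
time_s: 13.2
tcp_pos: [0.5923, -0.0173, 0.0747]
ee_rot: [[0.977, -0.215, -0.002], [-0.215, -0.977, -0.003], [-0.001, 0.004, -1.0]]
wrist_force: [0.9, -11.9, 2.1]
gripper_width: 0.003
gripper_force: 5.9
```

```bash
python3 -c "
from h import *
from station import r
go(r,78,-70,.07,0)"
```

```text
shift [-0.0025  0.0087  0.0047] rot [ 0.2   0.08 -0.02] now board [ 80.5 -61.3] z 0.0747 F [  0.9 -11.9   2.1] t 13.2
```

{"fn": "creep_tool", "kwargs": {
  "segments": [
    [0,0,-0.001,0,0,0,0],
    [0,0,-0.002,0,0,0,0],
    [0,0,-0.002,0,0,0,0]
  ]
}}

```text
time_s: 13.5
tcp_pos: [0.5924, -0.0167, 0.0747]
ee_rot: [[0.977, -0.215, -0.003], [-0.215, -0.977, -0.005], [-0.002, 0.006, -1.0]]
wrist_force: [0.6, -17.4, 2.7]
gripper_width: 0.008
gripper_force: 8.4
```

```bash
python3 -c "
from h import *
from station import r
go(r,78,-70,.07,0)"
```

```text
shift [-0.0025  0.0094  0.0048] rot [ 0.32  0.12 -0.01] now board [ 80.5 -60.6] z 0.0747 F [  0.6 -17.4   2.7] t 13.5
```

The jaw has stalled at 17 N, so the sprung pad is fully in. I let go and check.

{"fn": "creep_tool", "kwargs": {
  "segments": [
    [0,0,0.003,0,0,0,0],
    [0,0,0.01,0,0,0,0],
    [0,0,0.025,0,0,0,0],
    [0,0,0.03,-0.03,0,0,0],
    [0,0,0.04,-0.07,0,0,0],
    [0,-0.04,0.07,-0.1,0,0,0],
    [0,-0.08,0.1,-0.1,0,0,0],
    [0,-0.1,0.12,-0.1,0,0,0]
  ]
}}

```text
time_s: 14.3
tcp_pos: [0.4675, -0.1091, 0.1754]
ee_rot: [[0.977, -0.215, 0.001], [-0.215, -0.977, 0.001], [0.001, -0.002, -1.0]]
wrist_force: [-1.3, 0.5, 0.1]
gripper_width: 0.007
gripper_force: 0.0
```

{"fn": "creep_tool", "kwargs": {
  "segments": [
    [0,0,0,0,0,0,0],
    [0,0,0,0,0,0,0],
    [0,0,0,0,0,0,0]
  ]
}}

```text
time_s: 14.6
tcp_pos: [0.4708, -0.1084, 0.1746]
ee_rot: [[0.977, -0.214, 0.001], [-0.214, -0.977, 0.0], [0.001, -0.0, -1.0]]
wrist_force: [0.8, 0.9, -0.4]
gripper_width: 0.006
gripper_force: 0.0
```

```bash
python3 - <<'E'
from h import *
from station import r
for n in('top','side'):
    c=r.capture(n);P=cloud(c);B=(P[...,:2]-o)@Rb*1000;z=P[...,2]*1000
    m=(B[...,0]>-15)&(B[...,0]<72)&(abs(B[...,1]-50)<55)&(z>72)&(z<88);print(n,'tin',m.sum(),np.percentile(B[m],[1,99],axis=0))
    m=(B[...,0]>52)&(B[...,0]<100)&(B[...,1]>-100)&(z>84)&(z<105);print('hood',m.sum(),np.percentile(B[m],[1,99],axis=0))
    if n=='side':cv2.imwrite('pics/s4.png',cv2.resize(c['pixels'][150:330,150:390,::-1],None,fx=3,fy=3))
E
```

```text
top tin 395 [[-2.22216058 30.31711192]
 [64.42264727 94.92215786]]
hood 171 [[ 59.80552517 -52.31429908]
 [ 95.15478874 -20.87908837]]
side tin 611 [[-4.29348794 21.47599507]
 [67.47722197 93.0481503 ]]
hood 222 [[ 56.19563543 -53.43386055]
 [ 98.90889463 -21.98617226]]
```

View pics/s4.png

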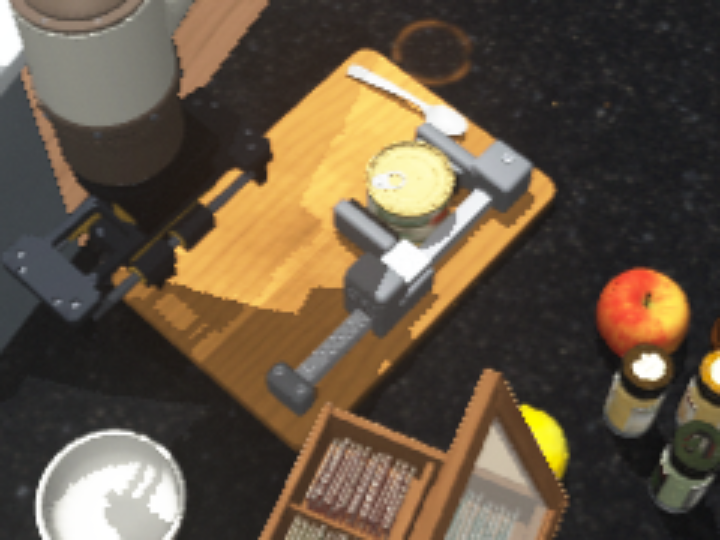

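The tin is upright at about (410,185), clamped between both pads against the bar, and its far edge is about 8 mm past the free pad position. The robot is clear, so I hand in.

```bash
python3 -c "
from station import r
print(r.finish_job())"
```

```text
the job is handed in; nothing more can be done
None
```

The job is handed in: the tin stands upright against the bar, gripped by the ratcheted jaw with the sprung pad pressed in about 8 mm by camera estimate, and the robot is clear; the verdict was not shown.

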